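# Feed a dish from the bottom of the magazine to the balance

### The arm

A 6-joint arm with a two-finger parallel gripper is mounted at the origin on the work surface. World frame = base frame: x ahead of the robot, y to its left, z up, the work surface at z = 0. Lengths are in m, angles in rad, forces in N, time in s.
With the tool pointing down it reaches from about 0.375 to 0.9 m from the base axis. Payload 3.1 kg.
Tool frame: the origin (TCP) lies midway between the tips of the shut fingers; the grasp point (between the pads) lies 19 mm behind it; z points along the fingers, x is the direction in which the jaws open and shut, and the axes are right-handed (so a half turn about z gives the same grasp; the last joint's range is limited). The gripper opens to 85 mm and grips with 20 to 120 N. Pads are 22 mm wide; open, the fingers measure 114 mm over their backs; the gripper's body (76 mm by 85 mm) begins 54 mm behind the grasp point. The pads swing forward as they close: fully open they stand 13 mm farther back than shut.
Start: joints at [-1.516, 0.527, 1.433, -0, 1.181, -0.178], TCP at [0.145, -0.608, 0.231] pointing down, gripper open.
Joint ranges: [-3.08, 3.08], [-0.75, 2.2], [0.22, 2.44], [-1.43, 4.57], [0, 2.65], [-2.85, 2.85]. Speed limits (rad/s): [2.79, 2.79, 3.14, 3.14, 3.14, 3.14].

### API

Orientations are given as a unit quaternion [x, y, z, w].
In Python, from station import * gives the robot as it stands.
- The arm moves only by the tool servo_tool, never from a script. Its argument "targets" is a list of rows, each a list of 6 numbers: the shift along the tool's x, y, z in mm, then the turn, a rotation vector about the tool's x, y, z in degrees. A call has 1 to 10 rows; each row is the pose to reach, as a shift and turn from the pose commanded when the call began, along the tool's axes at that moment; what a row does not reach only later rows make up. A row lasts 1/8 s, in which the tool goes at most 62.5 mm and 10.7 degrees, less where a joint would pass 70% of its speed; a pose out of reach is approached as far as the arm can. A call with a gripper value outside its range is refused whole. "gripper" is the finger opening in mm, from 0 to 85.4, set as the call begins (left out, the last holds). The fingers move at their own pace and stop on an object; "newtons" is the grip in N (left out, the last holds). Time passes only in rows, so rows that repeat a pose let the fingers close. It gives the time, the measured TCP pose, the force and the opening at its end, in the units of the state.
- sense(): the state, without advancing time (a new reading comes with each control period).
- snapshot(name): name is "scene" or "side" or "wrist"; returns a dict with "color" (480x640x3 uint8, red, green, blue), "vfov" (degrees; the focal length in pixels is half the picture's height over the tangent of half this angle, whatever the lens; pixels are square), "cx", "cy" (the principal point, pixels), "D" ([k1, k2, p1, p2, k3] as OpenCV has them; the pictures are not rectified), "R" (3x3) and "t" (3): a world point X has camera coordinates R X + t. Camera axes: x right, y down, z forward; pixel columns grow to the right and rows downward; lengths in m; the calibration is good to about 2 mm. A picture is of the moment at which its call begins. There is no depth.
- sign_off(): hands the job in, once; it reports no verdict.
The state is a dict: "t": time; "q": joint angles; "qd": joint speeds; "tau": joint torques, N m; "tcp_pos": TCP position; "tool_rot": TCP orientation; "force": force on the tool from outside, world axes, zero at the start; "ft_torque": the same for the moment, N m; "finger_gap": opening from 0.0 (shut) to 1.0 (fully open).
Only numpy, scipy, OpenCV 4.12 (cv2) and the standard library are available. Lean on these libraries where they do the work, as an engineer would, in place of code of your own. Each camera call takes 0.05 s, during which the arm holds its last target. There are 200 camera calls.

### The job

First swing the green dust cover of the balance aside on its pin until the whole steel pan is uncovered, and leave it open. Then use the red-handled pusher to push the lowest dish out of the bottom of the magazine onto the outlet tongue, draw the pusher fully back so that the rest of the stack drops down, and set that dish gently, flat, in the middle of the pan. Keep the other dishes in the magazine, do not drop the dish, and do not knock the beaker, the amber bottle or the jar that stand at the far side.

Things in the scene. Friction and masses are not known exactly. Their poses are not given: they have to be found in the camera images.
- magazine: Fixed blue and steel dish dispenser, left or right of the balance, yaw varies. Origin on the bench under the stack's axis; dishes leave towards its -x, pusher handle on its +y side. The stack stands on a floor 30 mm above the bench, in a steel tower open at the top, walls up to 82 mm above the bench, outside 54 mm (x) by 61 mm (y). Base 84 mm wide, to x = +140 mm.
- outlet (a point): Where the dish lies when pushed fully out: on top of the outlet tongue, 30 mm above the bench, 88 mm to the magazine's -x of the stack's axis. The tongue runs from x = -35 to -128 mm and is 36 mm wide (y), so a dish overhangs it on both sides; a 5 mm high lip closes its end.
- pusher (a joint): Pusher slide in m: 0 = fully back, 0.100 = fully forward (stop), moving along the magazine's -x. Starts 0 to 0.008, stays where left (friction 1.5 N). Its fork runs about 11 mm before it meets the lowest dish. Forward, its plate carries the other dishes; they drop to the floor when it is drawn back, and the pushed-out dish stays on the tongue.
- pusher_handle (a point): A point on the axis of the pusher's upright round red handle, diameter 14 mm; 65 mm above the bench, 19 mm below the handle's top. It rises from a flat grey arm whose top is 39 mm above the bench, 95 mm to the magazine's +y; pusher fully back: level with the stack's axis; fully forward: 100 mm towards the outlet.
- dish1: The lowest dish of the stack, the one to be weighed: closed round sample dish, white with an amber glass lid, diameter 50 mm, 12 mm high, about 40 g. Origin at the centre of its underside, z up.
- dish2: Second dish from below, the same kind (50 mm diameter, 12 mm high); stays in the magazine.
- dish3: Third dish from below, the same kind; stays in the magazine.
- dish4: Top dish of the stack of four, the same kind; stays in the magazine.
- balance: Fixed white top-pan balance, 250 mm (x) by 215 mm (y), top of its housing 55 mm above the bench. Place and yaw vary. Origin on the bench under the centre of the pan; display towards its -x, cover pin on its +y side; the housing spans x = -145 to +105 mm, y = -95 to +120 mm.
- pan (a point): Centre of the top face of the round steel pan, diameter 90 mm, 68 mm above the bench. The dish goes here. Under the dust cover at the start.
- cover (a joint): Angle of the dust cover in rad, 0 = centred over the pan, growing clockwise as seen from above (the knob moves towards the balance's -x), stop at 1.9; the pan is wholly uncovered from about 1.0. Starts between 0 and 0.2. Stays where it is left (friction 0.05 N m).
- cover_knob (a point): A point on the axis of the dust cover's upright round black knob, diameter 16 mm, 106 mm above the bench, 15 mm below the knob's top. The knob stands at the centre of the green cover disc (diameter 100 mm, 5 mm thick, top face 85 mm above the bench) and goes round the pin at 100 mm radius.
- cover_pin (a point): The pin on which the dust cover turns, vertical axis, 100 mm to the balance's +y from the pan's centre; this point is 85 mm above the bench, the pin's steel cap ends 87 mm up.
- beaker: Loose glass beaker, 66 mm diameter, 85 mm high, standing beyond the magazine and the balance; a bystander. Origin at the centre of its underside.
- reagent: Loose amber bottle, 64 mm diameter, 120 mm high, at the far side of the bench; a bystander. Origin at the centre of its underside.
- jar: Loose white jar with a blue lid, 60 mm diameter, 80 mm high, at the far side of the bench; a bystander. Origin at the centre of its underside.
Not all that is in view belongs to the job. What is shaped like the dish4 but blue, turquoise or yellow is not meant.

How it is judged:
By the outcome, as a careful person would: the job done as asked, in the order asked, and still so for the second after the job is handed in, with the robot touching nothing.
It also fails if it takes over 69 s, if anything falls off the work surface, if the arm or the gripper's body presses on something with over 40 N, if the wrist force passes 120 N, or if a joint passes its speed limit or range.

## Working session

There is one attempt and no reset: what is moved stays moved. The work goes in short steps, Python scripts to look and compute and a tool call to move; the robot and the scene stay as the last step left them, time stands still between calls to the robot, and variables do not carry over. Pictures are saved under pics/ and viewed, about 8 in all and at most 12, crops included, and the job is handed in when it is done.

Besides the shell and the picture viewer there is one more tool, called after "Call:" by a JSON object that holds its "name" and its "arguments", one argument or row to a line. servo_tool: Moves the arm, as the interface text tells. Its arguments: {"type":"object","properties":{"targets":{"type":"array","items":{"type":"array","items":{"type":"number"}}},"gripper":{"type":"number"},"newtons":{"type":"number"}},"required":["targets"]}

```bash
mkdir -p pics; cat > h.py <<'E'
from station import *
import numpy as np, cv2
from scipy.spatial.transform import Rotation as Rn
def snap(n,f):
    s=snapshot(n); cv2.imwrite('pics/'+f,s['color'][:,:,::-1]); np.save('pics/'+f[:-4]+'.npy',s,allow_pickle=True); return s
def load(f): return np.load('pics/'+f+'.npy',allow_pickle=True).item()
def K(s):
    f=240/np.tan(np.radians(s['vfov'])/2); return np.array([[f,0,s['cx']],[0,f,s['cy']],[0,0,1.]])
def at_z(s,px,z):
    n=cv2.undistortPoints(np.array([[px]],float),K(s),np.array(s['D'],float))[0,0]
    R=np.array(s['R']);t=np.array(s['t']); c=-R.T@t; d=R.T@np.array([n[0],n[1],1.]); return c+d*(z-c[2])/d[2]
def proj(s,P):
    return cv2.projectPoints(np.array(P,float).reshape(-1,3),cv2.Rodrigues(np.array(s['R'],float))[0],np.array(s['t'],float),K(s),np.array(s['D'],float))[0][:,0]
def shift(P):
    q=sense(); R=Rn.from_quat(q['tool_rot']); return 1000*R.inv().apply(np.array(P)-q['tcp_pos'])
E
python3 - <<'E'
from h import *
a=snap('scene','scene0.png');b=snap('side','side0.png')
q=sense();print(q['t'],q['tcp_pos'],q['tool_rot'],Rn.from_quat(q['tool_rot']).as_matrix().round(3))
for s in(a,b):print(-np.array(s['R']).T@s['t'],s['vfov'])
E
```

```text
0.1 [ 0.14478447 -0.60734341  0.2304241 ] [ 7.84741329e-01 -6.19822628e-01 -6.37448327e-04 -7.41574052e-04] [[ 0.232 -0.973 -0.   ]
 [-0.973 -0.232  0.002]
 [-0.002 -0.    -1.   ]]
[1.30445884 0.03852076 0.5901256 ] 56.73096980879605
[ 0.51753775 -0.79133288  0.74869451] 44.42694309700438
```

View pics/scene0.png

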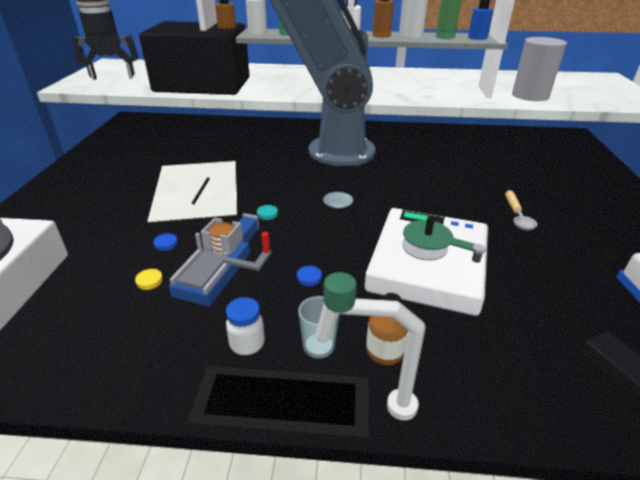

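View pics/side0.png

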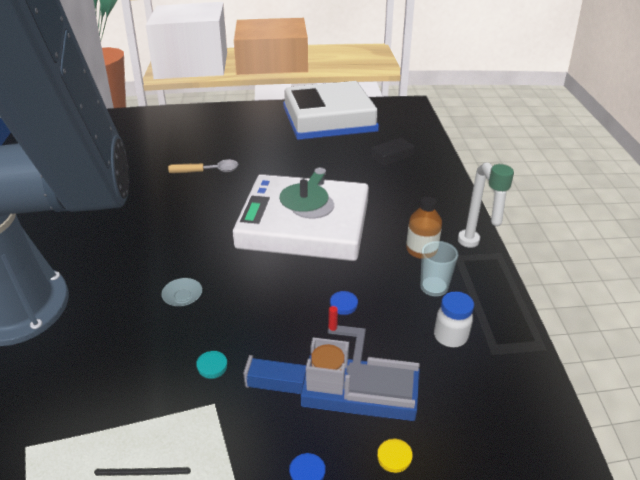

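The scene shows the balance at about (430,255) with its cover knob at (430,225), and the magazine at about (215,255) with its red handle at (265,242). The side view shows the balance at (303,215) and the magazine at (335,375). The loose blue, turquoise and yellow discs are decoys. Next I'll enlarge both.

```bash
python3 - <<'E'
import cv2,numpy as np
a=cv2.imread('pics/scene0.png');b=cv2.imread('pics/side0.png')
def c(i,x,y,w=133,h=100): return cv2.resize(i[y:y+h,x:x+w],(400,300),interpolation=cv2.INTER_CUBIC)
A=c(a,362,205);B=c(a,160,205);C=c(b,235,160);D=cv2.resize(b[300:420,240:430],(400,253),interpolation=cv2.INTER_CUBIC);D=cv2.copyMakeBorder(D,0,47,0,0,0)
cv2.imwrite('pics/c1.png',np.vstack([np.hstack([A,B]),np.hstack([C,D])]))
E
```

```text
(no output)
```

View pics/c1.png

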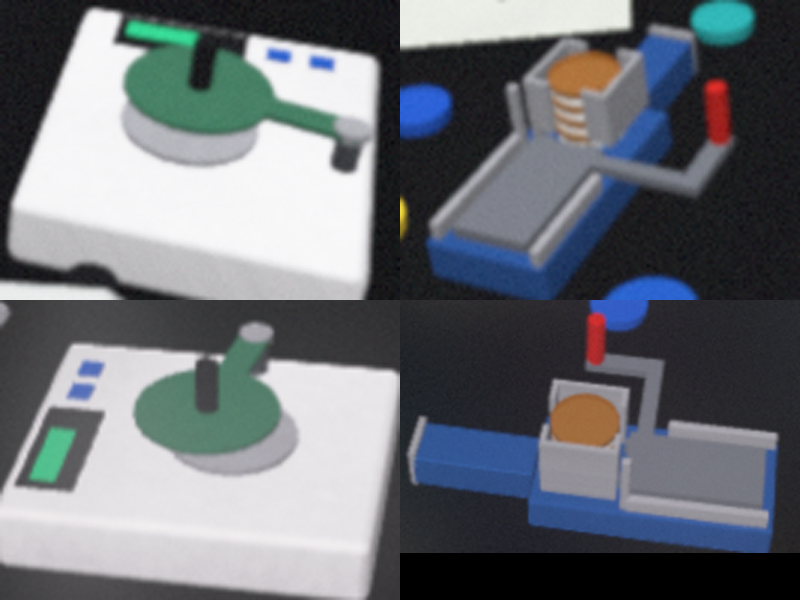

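```bash
python3 - <<'E'
from h import *
a=load('scene0');b=load('side0')
for n,p,q,z in [('knobtop',(430.2,217.6),(303.8,181),.121),('pin',(479,247.6),(320.1,170.6),.087),('handletop',(265.4,233.3),(333.6,308.6),.084),('handlebot',(265.4,251.5),(332.2,328.5),.039),('tower',(354-160,0),(327.9,353.2),.082)]:
  print(n,at_z(a,p,z).round(4),at_z(b,q,z).round(4))
def A(x,y):return (160+(x-400)/3.008,205+y/3)
def D(x,y):return (240+(x-400)/2.105,300+(y-300)/2.105)
print('lip scene',[at_z(a,A(*p),.035).round(4) for p in [(650,27),(694,37)]])
print('tower scene top corners',[at_z(a,A(*p),.082).round(4) for p in [(527,82),(570,40),(640,58),(600,100)]])
print('tower side',[at_z(b,D(*p),.082).round(4) for p in [(553,380),(628,390),(541,428),(620,443)]])
def C(x,y):return (235+x/3.008,160+(y-300)/3)
print('bal side top corners', [at_z(b,C(*p),.055).round(4) for p in [(72,346),(398,372),(368,575)]])
print('lid side',at_z(b,D(586,420),.078),at_z(a,A(583,73),.078))
E
```

```text
knobtop [0.5617 0.1945 0.121 ] [0.564  0.1944 0.121 ]
pin [0.6056 0.2857 0.087 ] [0.6037 0.2866 0.087 ]
handletop [ 0.5915 -0.1268  0.084 ] [ 0.5926 -0.1279  0.084 ]
handlebot [ 0.5922 -0.1296  0.039 ] [ 0.5909 -0.129   0.039 ]
tower [-2.4217 -1.2301  0.082 ] [ 0.5754 -0.2186  0.082 ]
lip scene [array([ 0.4499, -0.2084,  0.035 ]), array([ 0.4608, -0.1719,  0.035 ])]
tower scene top corners [array([ 0.5968, -0.2533,  0.082 ]), array([ 0.544 , -0.2389,  0.082 ]), array([ 0.5617, -0.1855,  0.082 ]), array([ 0.6126, -0.2001,  0.082 ])]
tower side [array([ 0.555 , -0.1865,  0.082 ]), array([ 0.608 , -0.2004,  0.082 ]), array([ 0.5436, -0.2308,  0.082 ]), array([ 0.5969, -0.2485,  0.082 ])]
bal side top corners [array([0.4706, 0.3296, 0.055 ]), array([0.706 , 0.2757, 0.055 ]), array([0.6544, 0.0466, 0.055 ])]
lid side [ 0.57578981 -0.22261296  0.078     ] [ 0.57734685 -0.22127371  0.078     ]
```

Both cameras agree to about 2 mm. Knob at (.563,.1945), pin at (.6047,.286), pan at about (.582,.188), cover angle about 0.2 and balance yaw about -13°. Magazine at (.577,-.2205) with yaw about -15.3°, and outlet at (.492,-.197).

Possible mix-ups: in the scene view, the dark bottle cap (393,300) could pass for the knob at (430,225), and the decoy discs at (165,242), (267,212), (309,275) and (149,279) could pass for the dishes. The crop confirms the knob on the green cover and the dishes inside the tower.

I'll go to above the knob first.

Call:
{"name": "servo_tool", "arguments": {
  "targets": [
    [-683,-593,30,0,0,-18],
    [-683,-593,30,0,0,-18],
    [-683,-593,30,0,0,-18],
    [-683,-593,30,0,0,-18],
    [-683,-593,30,0,0,-18],
    [-683,-593,30,0,0,-18],
    [-683,-593,30,0,0,-18],
    [-683,-593,30,0,0,-18],
    [-683,-593,30,0,0,-18],
    [-683,-593,30,0,0,-18]
  ],
  "gripper": 32,
  "newtons": 25
}}

```text
t: 1.35
tcp_pos: [0.4346, -0.0524, 0.2105]
tool_rot: [0.872, -0.489, 0.0, 0.0]
force: [1.0, -1.6, 0.3]
finger_gap: 0.368
```

```bash
cat >> h.py <<'E'
def st(*Ps):
    q=sense(); M=Rn.from_quat(q['tool_rot']).as_matrix(); print('t',round(q['t'],2),'tcp',np.round(q['tcp_pos'],4),'psi',np.degrees(np.arctan2(M[1,0],M[0,0])).round(2),'tilt',M[2].round(4),'F',np.round(q['force'],2),'gap',round(q['finger_gap'],3))
    for P in Ps: print(np.round(P,4),'->',shift(P).round(1))
E
python3 -c "
from h import *
st((.5628,.1945,.2),(.5628,.1945,.094))"
```

```text
t 1.35 tcp [ 0.4346 -0.0524  0.2105] psi -58.61 tilt [ 4.e-04 -1.e-04 -1.e+00] F [ 0.99 -1.57  0.28] gap 0.368
[0.5628 0.1945 0.2   ] -> [-144.  -238.    10.5]
[0.5628 0.1945 0.094 ] -> [-144.  -238.   116.5]
```

Call:
{"name": "servo_tool", "arguments": {
  "targets": [
    [-144,-238,10,0,0,0],
    [-144,-238,10,0,0,0],
    [-144,-238,10,0,0,0],
    [-144,-238,10,0,0,0],
    [-144,-238,10,0,0,0],
    [-144,-238,10,0,0,0],
    [-144,-238,10,0,0,0]
  ]
}}

```text
t: 2.22
tcp_pos: [0.5611, 0.192, 0.2]
tool_rot: [0.872, -0.489, -0.001, 0.001]
force: [0.6, -0.9, 0.9]
finger_gap: 0.373
```

```bash
python3 -c "
from h import *
snap('wrist','w1.png')
st((.5628,.1945,.2),(.5628,.1945,.094))"
```

```text
t 2.27 tcp [0.5612 0.1916 0.2003] psi -58.65 tilt [-3.0e-04  1.7e-03 -1.0e+00] F [ 0.12 -0.16 -0.47] gap 0.372
[0.5628 0.1945 0.2   ] -> [-1.6 -2.9  0.3]
[0.5628 0.1945 0.094 ] -> [ -1.6  -3.1 106.3]
```

View pics/w1.png

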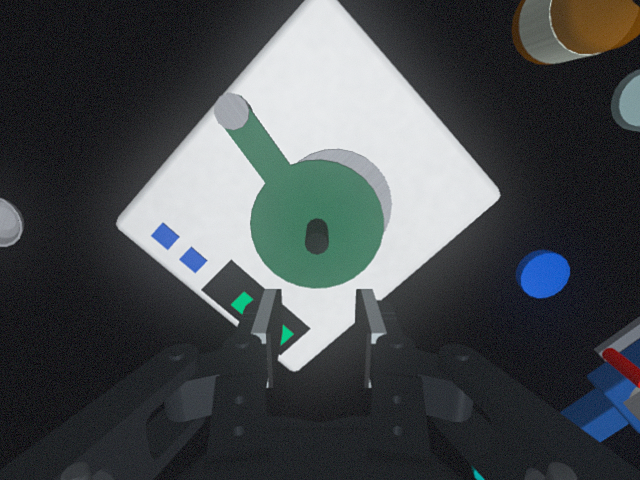

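The knob at (317,237) is centred between the jaws, the pin cap is at (232,111), and the full housing outline is visible. I'll refine the positions from this view.

```bash
python3 -c "
from h import *
w=load('w1')
print('knob base/top',at_z(w,(316,228),.121),at_z(w,(317,243),.121),at_z(w,(317,225),.085),'disc',at_z(w,(317,222),.085))
print('pin',at_z(w,(232,111),.087))
print([at_z(w,p,.055).round(4) for p in [(118,224),(498,190),(296,371)]])
print('handle',proj(w,[(.592,-.128,.084)]), 'pan edge model',proj(w,[(.5824,.1887,.068)]))"
```

```text
knob base/top [0.57005316 0.19875309 0.121     ] [0.56171189 0.19291893 0.121     ] [0.56313   0.1939593 0.085    ] disc [0.56510333 0.19516203 0.085     ]
pin [0.60191685 0.28447554 0.087     ]
[array([0.4699, 0.3317, 0.055 ]), array([0.6571, 0.0801, 0.055 ]), array([0.4214, 0.1312, 0.055 ])]
handle [[644.06667146 380.28764539]] pan edge model [[335.8160304  201.93343437]]
```

Call:
{"name": "servo_tool", "arguments": {
  "targets": [
    [-1,-3,50,0,0,0],
    [-1,-3,90,0,0,0],
    [-1,-3,106,0,0,0],
    [-1,-3,106,0,0,0],
    [-1,-3,106,0,0,0]
  ],
  "gripper": 26
}}

```text
t: 2.9
tcp_pos: [0.5654, 0.1949, 0.0962]
tool_rot: [0.872, -0.49, 0.001, -0.001]
force: [0.1, 0.5, 0.5]
finger_gap: 0.301
```

```bash
python3 -c "
from h import *
pin=np.array((.6035,.2855));a=np.radians(-12.9);ux=np.array((np.cos(a),np.sin(a)));uy=np.array((-ux[1],ux[0]))
st(*[(*(pin-.1*np.sin(t)*ux-.1*np.cos(t)*uy),.094) for t in np.linspace(.2,1.5,11)])"
```

```text
t 2.9 tcp [0.5654 0.1949 0.0962] psi -58.63 tilt [ 0.0012 -0.0028 -1.    ] F [0.09 0.55 0.49] gap 0.301
[0.5623 0.1944 0.094 ] -> [-1.2  2.9  2.2]
[0.5508 0.2005 0.094 ] -> [-12.4   9.5   2.1]
[0.5402 0.2081 0.094 ] -> [-24.3  14.6   2.1]
[0.5307 0.2169 0.094 ] -> [-36.8  18.1   2.1]
[0.5224 0.2269 0.094 ] -> [-49.7  20.    2. ]
[0.5155 0.2379 0.094 ] -> [-62.7  20.2   2. ]
[0.5101 0.2497 0.094 ] -> [-75.6  18.7   2. ]
[0.5063 0.2622 0.094 ] -> [-88.2  15.5   2. ]
[0.5041 0.275  0.094 ] -> [-100.3   10.7    2. ]
[0.5035 0.2879 0.094 ] -> [-111.6    4.4    2. ]
[0.5047 0.3009 0.094 ] -> [-122.1   -3.3    2. ]
```

Call:
{"name": "servo_tool", "arguments": {
  "targets": [
    [-12,8,0,0,0,0],
    [-24,13,0,0,0,0],
    [-37,17,0,0,0,0],
    [-50,19,0,0,0,0],
    [-63,19,0,0,0,0],
    [-76,18,0,0,0,0],
    [-88,15,0,0,0,0],
    [-100,10,0,0,0,0],
    [-112,4,0,0,0,0],
    [-122,-3,0,0,0,0]
  ]
}}

```text
t: 4.15
tcp_pos: [0.5032, 0.3018, 0.0946]
tool_rot: [0.872, -0.489, 0.0, -0.0]
force: [-0.4, -1.4, -0.4]
finger_gap: 0.303
```

Call:
{"name": "servo_tool", "arguments": {
  "targets": [
    [0,0,0,0,0,0],
    [0,0,-40,0,0,0],
    [0,0,-100,0,0,0],
    [0,0,-116,0,0,0]
  ]
}}

```text
t: 4.65
tcp_pos: [0.5056, 0.3015, 0.2148]
tool_rot: [0.872, -0.49, 0.003, -0.003]
force: [0.4, 0.5, 0.1]
finger_gap: 0.302
```

```bash
python3 -c "
from h import *
snap('side','s2.png');st((.592,-.1285,.2));
i=cv2.imread('pics/s2.png')[140:400,220:450];cv2.imwrite('pics/s2c.png',cv2.resize(i,None,fx=2,fy=2,interpolation=2))"
```

```text
t 4.7 tcp [0.5055 0.3015 0.2152] psi -58.62 tilt [ 0.0016 -0.0082 -1.    ] F [ 0.27 -0.09  0.42] gap 0.303
[ 0.592  -0.1285  0.2   ] -> [412.1 150.2  14.6]
```

View pics/s2c.png

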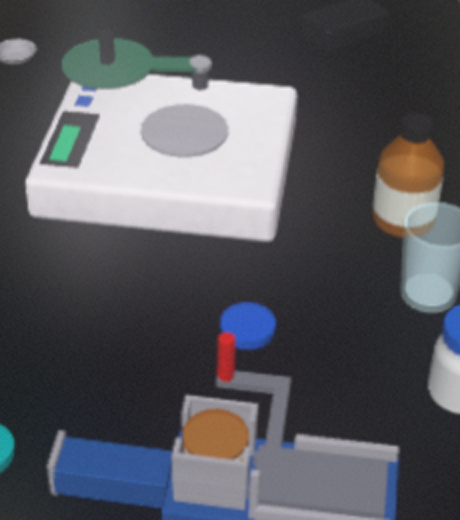

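The cover is swung clear and the steel pan, centred at (184,130) in the crop, is fully uncovered. The magazine is untouched. Next is the pusher handle.

Call:
{"name": "servo_tool", "arguments": {
  "targets": [
    [412,150,50,0,0,-43.3],
    [412,150,50,0,0,-43.3],
    [412,150,50,0,0,-43.3],
    [412,150,50,0,0,-43.3],
    [412,150,50,0,0,-43.3],
    [412,150,50,0,0,-43.3],
    [412,150,50,0,0,-43.3],
    [412,150,50,0,0,-43.3],
    [412,150,50,0,0,-43.3],
    [412,150,50,0,0,-43.3]
  ]
}}

```text
t: 5.95
tcp_pos: [0.5887, -0.1272, 0.16]
tool_rot: [0.991, -0.133, -0.001, -0.001]
force: [0.1, -0.0, 1.0]
finger_gap: 0.306
```

```bash
python3 -c "
from h import *
w=snap('wrist','w3.png');st((.592,-.1283,.052));s=load('s2');print('pan',at_z(s,(220+92,140+65),.068))
print(proj(w,[(.592,-.1283,.084),(.592,-.1283,.065)]))
i=cv2.imread('pics/w3.png')
m=(i[:,:,2].astype(int)-i[:,:,1]>70)&(i[:,:,2].astype(int)-i[:,:,0]>70);ys,xs=np.where(m);print(len(xs),xs.min(),xs.max(),ys.min(),ys.max())"
```

```text
t 6.0 tcp [ 0.5889 -0.1269  0.1603] psi -15.2 tilt [-1.9e-03 -8.0e-04 -1.0e+00] F [ 0.71 -0.42 -0.58] gap 0.305
[ 0.592  -0.1283  0.052 ] -> [  3.6   0.6 108.3]
pan [0.57936811 0.18609643 0.068     ]
[[324.58498828 246.75151611]
 [324.21372631 237.65000849]]
708 301 355 223 386
```

View pics/w3.png

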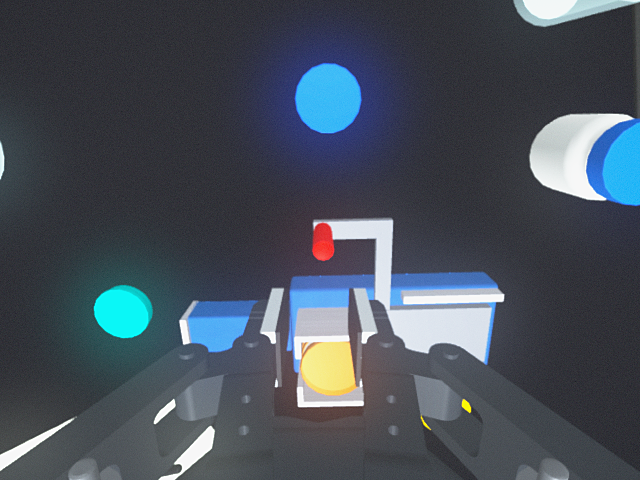

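The handle top at about (323,251) is where predicted, and the slide's arm runs level in the image, so the yaw of -15.2° holds. Descending.

Call:
{"name": "servo_tool", "arguments": {
  "targets": [
    [4,1,50,0,0,0],
    [4,1,100,0,0,0],
    [4,1,108,0,0,0],
    [4,1,108,0,0,0]
  ]
}}

```text
t: 6.5
tcp_pos: [0.5936, -0.13, 0.0531]
tool_rot: [0.991, -0.132, 0.0, -0.0]
force: [0.2, -0.2, 0.1]
finger_gap: 0.303
```

Call:
{"name": "servo_tool", "arguments": {
  "targets": [
    [0,0,0,0,0,0],
    [0,0,0,0,0,0],
    [0,0,0,0,0,0]
  ],
  "gripper": 18
}}

```text
t: 6.88
tcp_pos: [0.594, -0.1314, 0.0538]
tool_rot: [0.991, -0.133, 0.001, 0.0]
force: [-0.5, 0.1, 0.6]
finger_gap: 0.212
```

```bash
python3 -c "
from h import *
st()"
```

```text
t 6.88 tcp [ 0.594  -0.1314  0.0538] psi -15.3 tilt [ 2.3e-03  4.0e-04 -1.0e+00] F [-0.55  0.13  0.61] gap 0.212
```

Call:
{"name": "servo_tool", "arguments": {
  "targets": [
    [-8,0,0,0,0,0],
    [-16,0,0,0,0,0],
    [-24,0,0,0,0,0],
    [-33,0,0,0,0,0],
    [-42,0,0,0,0,0],
    [-51,0,0,0,0,0],
    [-60,0,0,0,0,0],
    [-69,0,0,0,0,0],
    [-77,0,0,0,0,0],
    [-84,0,0,0,0,0]
  ]
}}

```text
t: 8.12
tcp_pos: [0.512, -0.1089, 0.0526]
tool_rot: [0.991, -0.133, 0.0, 0.0]
force: [2.9, -4.5, 0.4]
finger_gap: 0.21
```

Call:
{"name": "servo_tool", "arguments": {
  "targets": [
    [-3,0,0,0,0,0],
    [-6,0,0,0,0,0],
    [-8,0,0,0,0,0],
    [-8,0,0,0,0,0]
  ]
}}

```text
t: 8.62
tcp_pos: [0.5042, -0.1065, 0.0525]
tool_rot: [0.991, -0.133, -0.0, -0.0]
force: [2.6, -3.2, 0.3]
finger_gap: 0.209
```

Call:
{"name": "servo_tool", "arguments": {
  "targets": [
    [-1,0,0,0,0,0],
    [-2,0,0,0,0,0],
    [-2,0,0,0,0,0]
  ]
}}

```text
t: 9.0
tcp_pos: [0.5025, -0.1061, 0.0525]
tool_rot: [0.991, -0.133, -0.0, -0.0]
force: [2.0, -2.4, -0.6]
finger_gap: 0.211
```

Call:
{"name": "servo_tool", "arguments": {
  "targets": [
    [-1,0,0,0,0,0],
    [-2,0,0,0,0,0],
    [-2,0,0,0,0,0]
  ]
}}

```text
t: 9.38
tcp_pos: [0.5004, -0.1056, 0.0525]
tool_rot: [0.991, -0.133, -0.0, -0.0]
force: [1.8, -3.0, -1.1]
finger_gap: 0.211
```

```bash
python3 -c "
from h import *
snap('side','s4.png');st()
i=cv2.imread('pics/s4.png')[290:420,220:440];cv2.imwrite('pics/s4c.png',cv2.resize(i,None,fx=3,fy=3,interpolation=2))"
```

```text
t 9.43 tcp [ 0.5004 -0.1056  0.0525] psi -15.31 tilt [-6.e-04 -1.e-04 -1.e+00] F [ 2.38 -3.23 -1.43] gap 0.214
```

View pics/s4c.png

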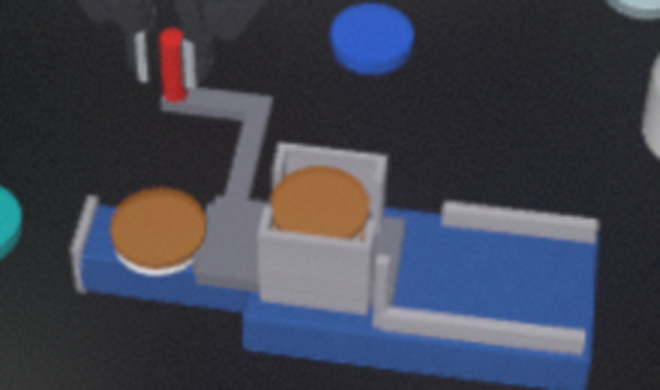

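The dish is out on the tongue, with its lid centred at (159,227) in the crop. The rest of the stack stays in the tower. I'll compute its position and check whether the stop is reached.

```bash
python3 -c "
from h import *
s=load('s4');print(at_z(s,(220+159/3,290+227/3),.042),at_z(s,(220+172/3,290+36/3),.084))
a=np.radians(-15.3);ux=np.array((np.cos(a),np.sin(a)));print(np.array((.577,-.2205))-.088*ux)"
```

```text
[ 0.49223059 -0.20312582  0.042     ] [ 0.50333532 -0.10595808  0.084     ]
[ 0.49211895 -0.19727917]
```

Call:
{"name": "servo_tool", "arguments": {
  "targets": [
    [-1,0,0,0,0,0],
    [-2,0,0,0,0,0],
    [-2,0,0,0,0,0]
  ]
}}

```text
t: 9.8
tcp_pos: [0.4985, -0.1051, 0.0526]
tool_rot: [0.991, -0.133, -0.0, -0.0]
force: [3.1, -2.7, -1.3]
finger_gap: 0.209
```

Call:
{"name": "servo_tool", "arguments": {
  "targets": [
    [-1,0,0,0,0,0],
    [-2,0,0,0,0,0],
    [-2,0,0,0,0,0]
  ]
}}

```text
t: 10.18
tcp_pos: [0.4978, -0.105, 0.0526]
tool_rot: [0.991, -0.133, 0.001, 0.0]
force: [4.4, -2.3, -4.9]
finger_gap: 0.211
```

The stop is reached. Drawing back.

Call:
{"name": "servo_tool", "arguments": {
  "targets": [
    [8,0,0,0,0,0],
    [18,0,0,0,0,0],
    [28,0,0,0,0,0],
    [38,0,0,0,0,0],
    [48,0,0,0,0,0],
    [58,0,0,0,0,0],
    [68,0,0,0,0,0],
    [78,0,0,0,0,0],
    [88,0,0,0,0,0],
    [96,0,0,0,0,0]
  ]
}}

```text
t: 11.42
tcp_pos: [0.5909, -0.1308, 0.0528]
tool_rot: [0.991, -0.133, 0.001, 0.0]
force: [-1.2, 2.2, 0.0]
finger_gap: 0.211
```

Call:
{"name": "servo_tool", "arguments": {
  "targets": [
    [2,0,0,0,0,0],
    [4,0,0,0,0,0],
    [5,0,0,0,0,0],
    [5,0,0,0,0,0]
  ]
}}

```text
t: 11.92
tcp_pos: [0.5946, -0.1318, 0.0528]
tool_rot: [0.991, -0.133, 0.001, 0.0]
force: [-0.3, -0.7, 0.0]
finger_gap: 0.212
```

Call:
{"name": "servo_tool", "arguments": {
  "targets": [
    [1,0,0,0,0,0],
    [2,0,0,0,0,0],
    [2,0,0,0,0,0]
  ]
}}

```text
t: 12.3
tcp_pos: [0.5964, -0.132, 0.0526]
tool_rot: [0.991, -0.133, 0.0, 0.0]
force: [-0.9, 0.3, 1.0]
finger_gap: 0.212
```

Call:
{"name": "servo_tool", "arguments": {
  "targets": [
    [1,0,0,0,0,0],
    [2,0,0,0,0,0],
    [2,0,0,0,0,0]
  ]
}}

```text
t: 12.68
tcp_pos: [0.5983, -0.1324, 0.0526]
tool_rot: [0.991, -0.133, 0.0, -0.0]
force: [-1.2, 0.0, 1.5]
finger_gap: 0.209
```

Call:
{"name": "servo_tool", "arguments": {
  "targets": [
    [1,0,0,0,0,0],
    [2,0,0,0,0,0],
    [2,0,0,0,0,0]
  ]
}}

```text
t: 13.05
tcp_pos: [0.5983, -0.1323, 0.0525]
tool_rot: [0.991, -0.133, -0.002, -0.0]
force: [-5.4, 0.8, 4.4]
finger_gap: 0.213
```

Call:
{"name": "servo_tool", "arguments": {
  "targets": [
    [1,0,0,0,0,0],
    [2,0,0,0,0,0],
    [2,0,0,0,0,0]
  ]
}}

```text
t: 13.42
tcp_pos: [0.5983, -0.1323, 0.0524]
tool_rot: [0.991, -0.133, -0.004, -0.001]
force: [-8.6, 1.1, 6.5]
finger_gap: 0.212
```

The slide is at its back stop. I'll release, rise, and go above the outlet.

Call:
{"name": "servo_tool", "arguments": {
  "targets": [
    [-5,0,0,0,0,0],
    [-5,0,0,0,0,0],
    [-5,0,-40,0,0,0],
    [-5,0,-90,0,0,0],
    [-5,0,-110,0,0,0],
    [-5,0,-110,0,0,0]
  ],
  "gripper": 30
}}

```text
t: 14.18
tcp_pos: [0.5992, -0.1328, 0.1647]
tool_rot: [0.991, -0.133, 0.003, 0.001]
force: [0.1, -0.4, -0.4]
finger_gap: 0.353
```

```bash
python3 -c "
from h import *
st((.492,-.2,.16))"
```

```text
t 14.18 tcp [ 0.5992 -0.1328  0.1647] psi -15.3 tilt [ 6.3e-03  6.0e-04 -1.0e+00] F [ 0.15 -0.38 -0.41] gap 0.353
[ 0.492 -0.2    0.16 ] -> [-85.7  93.1   4.2]
```

Call:
{"name": "servo_tool", "arguments": {
  "targets": [
    [-85.7,93,5,0,0,-90],
    [-85.7,93,5,0,0,-90],
    [-85.7,93,5,0,0,-90],
    [-85.7,93,5,0,0,-90],
    [-85.7,93,5,0,0,-90],
    [-85.7,93,5,0,0,-90],
    [-85.7,93,5,0,0,-90],
    [-85.7,93,5,0,0,-90],
    [-85.7,93,5,0,0,-90],
    [-85.7,93,5,0,0,-90]
  ],
  "gripper": 75
}}

```text
t: 15.42
tcp_pos: [0.4895, -0.1989, 0.1562]
tool_rot: [0.795, 0.606, -0.0, -0.001]
force: [0.4, 0.5, 0.3]
finger_gap: 0.876
```

```bash
python3 -c "
from h import *
w=snap('wrist','w5.png');st((.492,-.2,.16));print(proj(w,[(.492,-.2,.042),(.492,-.2,.030)]))"
```

```text
t 15.47 tcp [ 0.4896 -0.1989  0.1565] psi 74.61 tilt [ 6.0e-04 -1.6e-03 -1.0e+00] F [ 0.28 -0.62 -0.21] gap 0.877
[ 0.492 -0.2    0.16 ] -> [-0.4  2.6 -3.5]
[[318.76999289 234.72880859]
 [318.73533436 230.11903259]]
```

View pics/w5.png

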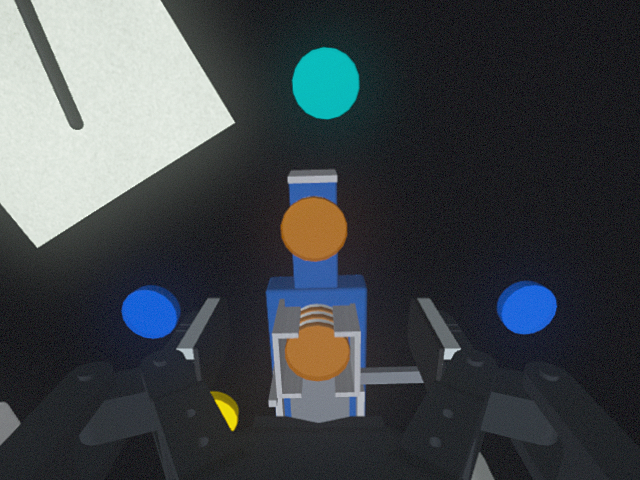

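The dish lies on the tongue at (314,229). Three dishes are in the tower at (318,350) and the slide is back.

```bash
python3 -c "
from h import *
w=load('w5');p=at_z(w,(314,228.5),.042);print(p);st((p[0],p[1],.055),(p[0],p[1],.029))"
```

```text
[ 0.48639134 -0.2021337   0.042     ]
t 15.47 tcp [ 0.4896 -0.1989  0.1565] psi 74.61 tilt [ 6.0e-04 -1.6e-03 -1.0e+00] F [ 0.28 -0.62 -0.21] gap 0.877
[ 0.4864 -0.2021  0.055 ] -> [ -4.   -2.1 101.5]
[ 0.4864 -0.2021  0.029 ] -> [ -4.   -2.1 127.5]
```

Call:
{"name": "servo_tool", "arguments": {
  "targets": [
    [-4,-1,50,0,0,0],
    [-4,-1,90,0,0,0],
    [-4,-1,115,0,0,0],
    [-4,-1,125.5,0,0,0],
    [-4,-1,125.5,0,0,0],
    [-4,-1,125.5,0,0,0]
  ]
}}

```text
t: 16.23
tcp_pos: [0.4886, -0.2032, 0.0329]
tool_rot: [0.795, 0.607, 0.0, 0.001]
force: [-0.3, -1.0, 0.3]
finger_gap: 0.877
```

Call:
{"name": "servo_tool", "arguments": {
  "targets": [
    [0,0,0,0,0,0],
    [0,0,0,0,0,0],
    [0,0,0,0,0,0],
    [0,0,0,0,0,0],
    [0,0,0,0,0,0],
    [0,0,0,0,0,0]
  ],
  "gripper": 44,
  "newtons": 30
}}

```text
t: 16.98
tcp_pos: [0.4885, -0.2031, 0.0334]
tool_rot: [0.795, 0.607, 0.0, 0.001]
force: [-0.5, -0.3, 5.0]
finger_gap: 0.565
```

```bash
python3 -c "
from h import *
st();snap('side','s6.png')
i=cv2.imread('pics/s6.png')[290:420,220:440];cv2.imwrite('pics/s6c.png',cv2.resize(i,None,fx=3,fy=3,interpolation=2))"
```

```text
t 16.98 tcp [ 0.4885 -0.2031  0.0334] psi 74.7 tilt [-7.0e-04  2.1e-03 -1.0e+00] F [-0.48 -0.25  5.02] gap 0.565
```

View pics/s6c.png

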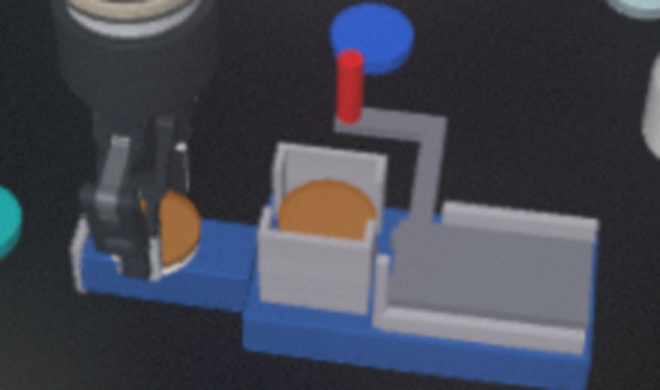

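```bash
python3 -c "
from h import *
s=load('s6');q=sense();R=Rn.from_quat(q['tool_rot']);p=np.array(q['tcp_pos'])
f=lambda P:((proj(s,P)-(220,290))*3).round(0).tolist()
print('near pad edges',f([p+R.apply((a,b,z)) for a in(-.025,.025) for b in(-.011,.011) for z in (-.003,-.03)]))
print('dish lid centre@tcp',f([(p[0],p[1],.042)]), 'ring', f([(p[0]+.025*np.cos(t),p[1]+.025*np.sin(t),.042) for t in np.arange(0,6.28,1.57)]))
w=snap('wrist','w7.png');print('wrist proj',proj(w,[(p[0],p[1],.042)]))
i=cv2.imread('pics/w7.png')[180:420,200:440];cv2.imwrite('pics/w7c.png',cv2.resize(i,None,fx=2,fy=2))"
```

```text
near pad edges [[119.0, 269.0], [115.0, 235.0], [161.0, 275.0], [158.0, 241.0], [144.0, 195.0], [141.0, 161.0], [184.0, 201.0], [182.0, 167.0]]
dish lid centre@tcp [[152.0, 227.0]] ring [[200.0, 225.0], [151.0, 191.0], [103.0, 230.0], [153.0, 266.0]]
wrist proj [[320.3824237  315.84538529]]
```

View pics/w7c.png

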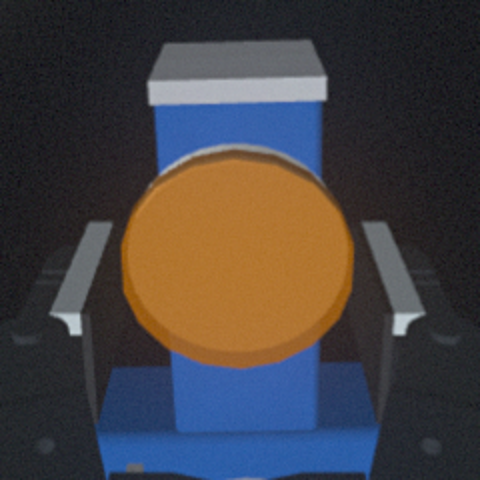

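```bash
python3 -c "
from h import *
w=load('w7');q=sense();R=Rn.from_quat(q['tool_rot']);p=np.array(q['tcp_pos']);st()
for z in (0,-.004,-.009,-.02): print(z,((proj(w,[p+R.apply((a,b,z)) for a in(-.02415,.02415) for b in(-.011,.011)])-(200,180))*2).round(0).tolist())
for z in (.03,.036,.042): print(z,((proj(w,[(p[0],p[1],z)]+[(p[0]+.025*np.cos(t),p[1]+.025*np.sin(t),z) for t in np.radians(74.7)+np.arange(0,6.28,1.5708)])-(200,180))*2).round(0).tolist())
"
```

```text
t 17.07 tcp [ 0.4885 -0.2032  0.0334] psi 74.69 tilt [-7.e-04  2.e-03 -1.e+00] F [-0.37  0.1   5.42] gap 0.561
0 [[130.0, 206.0], [134.0, 295.0], [352.0, 207.0], [347.0, 295.0]]
-0.004 [[127.0, 214.0], [132.0, 305.0], [355.0, 215.0], [350.0, 305.0]]
-0.009 [[123.0, 225.0], [128.0, 318.0], [358.0, 225.0], [353.0, 318.0]]
-0.02 [[115.0, 251.0], [121.0, 349.0], [368.0, 251.0], [361.0, 349.0]]
0.03 [[241.0, 244.0], [351.0, 244.0], [241.0, 141.0], [130.0, 244.0], [240.0, 339.0]]
0.036 [[241.0, 257.0], [355.0, 257.0], [241.0, 150.0], [126.0, 257.0], [240.0, 354.0]]
0.042 [[241.0, 272.0], [359.0, 272.0], [241.0, 161.0], [122.0, 271.0], [241.0, 371.0]]
```

Call:
{"name": "servo_tool", "arguments": {
  "targets": [
    [0,0,0,0,0,0],
    [0,0,0,0,0,0],
    [0,0,0,0,0,0]
  ]
}}

```text
t: 17.45
tcp_pos: [0.4885, -0.2031, 0.0334]
tool_rot: [0.795, 0.607, 0.0, 0.001]
force: [-0.7, 1.7, 4.8]
finger_gap: 0.563
```

The dish looks centred and the rubber pads are on it, but the tips may sit rather high. I'll open a little, go 3 mm lower and grip again.

Call:
{"name": "servo_tool", "arguments": {
  "targets": [
    [0,0,0,0,0,0],
    [0,0,0,0,0,0],
    [0,0,0,0,0,0],
    [0,0,3,0,0,0],
    [0,0,3,0,0,0]
  ],
  "gripper": 60
}}

```text
t: 18.08
tcp_pos: [0.4877, -0.2027, 0.0287]
tool_rot: [0.795, 0.607, -0.0, -0.0]
force: [-0.9, -0.2, -0.3]
finger_gap: 0.705
```

Call:
{"name": "servo_tool", "arguments": {
  "targets": [
    [0,0,0,0,0,0],
    [0,0,0,0,0,0],
    [0,0,0,0,0,0],
    [0,0,0,0,0,0],
    [0,0,0,0,0,0],
    [0,0,0,0,0,0]
  ],
  "gripper": 44
}}

```text
t: 18.82
tcp_pos: [0.4878, -0.2027, 0.0292]
tool_rot: [0.795, 0.607, -0.0, -0.0]
force: [-1.4, 0.8, 2.4]
finger_gap: 0.568
```

Call:
{"name": "servo_tool", "arguments": {
  "targets": [
    [0,0,-3,0,0,0],
    [0,0,-8,0,0,0],
    [0,0,-14,0,0,0],
    [0,0,-20,0,0,0],
    [0,0,-20,0,0,0]
  ]
}}

```text
t: 19.45
tcp_pos: [0.4883, -0.2031, 0.0498]
tool_rot: [0.795, 0.607, 0.0, 0.001]
force: [-0.5, -0.3, -0.1]
finger_gap: 0.568
```

```bash
python3 -c "
from h import *
snap('side','s8.png');w=snap('wrist','w8.png');st()
def o(f,x0,x1,y0,y1):
  i=cv2.imread('pics/'+f+'.png')[y0:y1,x0:x1].astype(int);m=(i[:,:,2]-i[:,:,0]>60)&(i[:,:,1]>50);ys,xs=np.where(m);print(f,len(xs),xs.min()+x0,xs.max()+x0,ys.min()+y0,ys.max()+y0)
for f in('s6','s8'):o(f,245,295,330,395)
for f in('w7','w8'):o(f,250,390,230,370)
a=cv2.imread('pics/s8.png')[290:420,220:440];b=cv2.imread('pics/w8.png')[180:420,200:440]
cv2.imwrite('pics/m8.png',np.hstack([cv2.resize(a,(508,300),interpolation=2),cv2.resize(b,(292,300))]))"
```

```text
t 19.55 tcp [ 0.488  -0.2028  0.0492] psi 74.7 tilt [-1.e-04  3.e-04 -1.e+00] F [ 1.15 -0.08 -0.71] gap 0.572
s6 236 267 286 354 378
s8 256 266 286 345 369
w7 9830 260 376 256 363
w8 10254 259 378 262 369
```

View pics/m8.png

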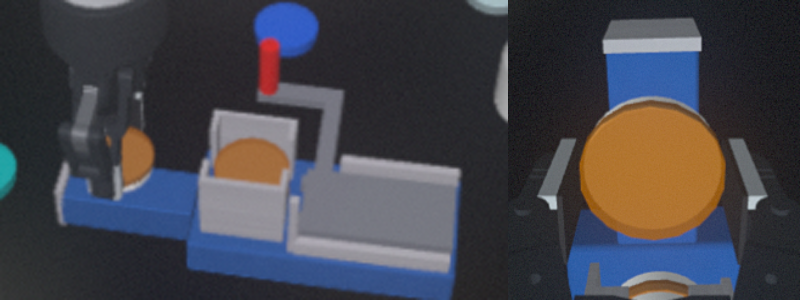

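The dish is lifted level in the jaws and three dishes remain in the tower. I'll raise it and carry it over.

Call:
{"name": "servo_tool", "arguments": {
  "targets": [
    [0,0,-20,0,0,0],
    [0,0,-50,0,0,0],
    [0,0,-80,0,0,0],
    [0,0,-90,0,0,0],
    [0,0,-90,0,0,0]
  ]
}}

```text
t: 20.18
tcp_pos: [0.488, -0.2029, 0.1392]
tool_rot: [0.795, 0.607, 0.0, 0.0]
force: [-0.2, -0.1, -0.1]
finger_gap: 0.565
```

```bash
python3 -c "
from h import *
st((.581,.188,.14))"
```

```text
t 20.18 tcp [ 0.488  -0.2029  0.1392] psi 74.7 tilt [-2.e-04  7.e-04 -1.e+00] F [-0.17 -0.13 -0.13] gap 0.565
[0.581 0.188 0.14 ] -> [401.5 -13.5  -0.9]
```

Call:
{"name": "servo_tool", "arguments": {
  "targets": [
    [20,-1,0,0,0,0],
    [55,-2,0,0,0,0],
    [95,-3,0,0,0,0],
    [140,-5,0,0,0,0],
    [185,-6,0,0,0,0],
    [230,-8,0,0,0,0],
    [275,-9,0,0,0,0],
    [315,-11,0,0,0,0],
    [350,-12,0,0,0,0],
    [375,-13,0,0,0,0]
  ]
}}

```text
t: 21.42
tcp_pos: [0.5728, 0.1653, 0.1373]
tool_rot: [0.794, 0.607, -0.001, -0.001]
force: [0.2, -0.3, -0.8]
finger_gap: 0.568
```

Call:
{"name": "servo_tool", "arguments": {
  "targets": [
    [18,-1,0,0,0,0],
    [26,-1,0,0,0,0],
    [26,-1,0,0,0,0],
    [26,-1,0,0,0,0]
  ]
}}

```text
t: 21.92
tcp_pos: [0.58, 0.1869, 0.1389]
tool_rot: [0.795, 0.606, -0.0, -0.0]
force: [0.8, 0.0, -0.6]
finger_gap: 0.564
```

```bash
python3 -c "
from h import *
w=snap('wrist','w9.png');st((.581,.188,.0685))
print('pan proj',proj(w,[(.580,.188,.068)]),proj(w,[(.580+.045*np.cos(t),.188+.045*np.sin(t),.068) for t in np.radians(74.7)+np.arange(0,6.28,1.5708)]).round(0).tolist())
i=cv2.imread('pics/w9.png')[100:400,140:500];cv2.imwrite('pics/w9c.png',cv2.resize(i,None,fx=2,fy=2))"
```

```text
t 21.98 tcp [0.5801 0.1868 0.1391] psi 74.63 tilt [-4.e-04 -4.e-04 -1.e+00] F [ 0.24 -0.76 -0.47] gap 0.565
[0.581  0.188  0.0685] -> [ 1.4  0.6 70.6]
pan proj [[321.48944141 250.58519798]] [[393.0, 251.0], [322.0, 179.0], [250.0, 251.0], [321.0, 314.0]]
```

View pics/w9c.png

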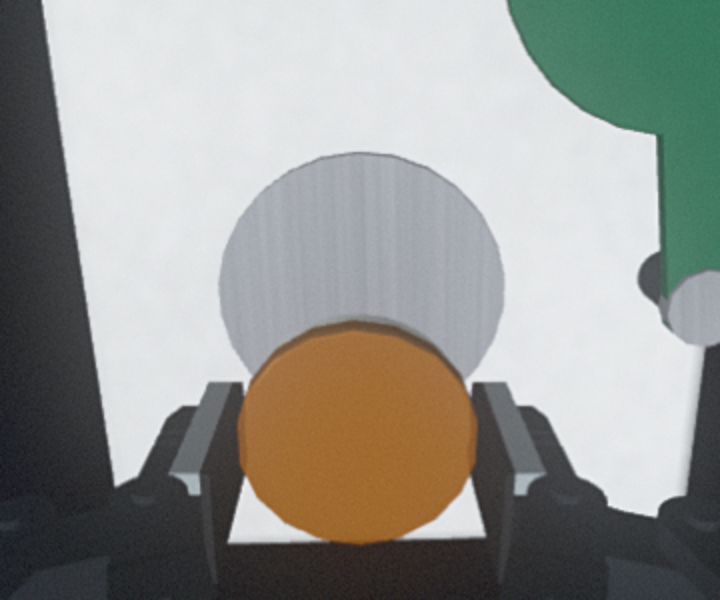

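The pan outline (crop left 219, right 504, top 152) agrees with the pan at (.580,.188) within 2 mm, and the dish is square in the jaws. Lowering.

Call:
{"name": "servo_tool", "arguments": {
  "targets": [
    [1,0,15,0,0,0],
    [1,0,30,0,0,0],
    [1,0,45,0,0,0],
    [1,0,55,0,0,0],
    [1,0,61,0,0,0],
    [1,0,65,0,0,0],
    [1,0,67,0,0,0],
    [1,0,67,0,0,0],
    [1,0,67,0,0,0]
  ]
}}

```text
t: 23.1
tcp_pos: [0.5808, 0.1887, 0.0725]
tool_rot: [0.795, 0.607, 0.0, 0.0]
force: [-0.5, -0.3, -0.3]
finger_gap: 0.565
```

Call:
{"name": "servo_tool", "arguments": {
  "targets": [
    [0,0,1,0,0,0],
    [0,0,2,0,0,0],
    [0,0,2,0,0,0],
    [0,0,2,0,0,0]
  ]
}}

```text
t: 23.6
tcp_pos: [0.5805, 0.1887, 0.0701]
tool_rot: [0.795, 0.607, -0.0, -0.0]
force: [0.1, 0.4, -0.9]
finger_gap: 0.566
```

Call:
{"name": "servo_tool", "arguments": {
  "targets": [
    [0,0,0.5,0,0,0],
    [0,0,1,0,0,0],
    [0,0,1,0,0,0],
    [0,0,1,0,0,0]
  ]
}}

```text
t: 24.1
tcp_pos: [0.5805, 0.1887, 0.0691]
tool_rot: [0.795, 0.607, -0.0, -0.0]
force: [-0.6, -0.3, -0.5]
finger_gap: 0.569
```

Call:
{"name": "servo_tool", "arguments": {
  "targets": [
    [0,0,0.5,0,0,0],
    [0,0,1,0,0,0],
    [0,0,1,0,0,0],
    [0,0,1,0,0,0]
  ]
}}

```text
t: 24.6
tcp_pos: [0.5805, 0.1886, 0.0681]
tool_rot: [0.795, 0.607, 0.0, 0.0]
force: [0.5, -0.2, -0.9]
finger_gap: 0.567
```

Call:
{"name": "servo_tool", "arguments": {
  "targets": [
    [0,0,0.5,0,0,0],
    [0,0,1,0,0,0],
    [0,0,1,0,0,0],
    [0,0,1,0,0,0]
  ]
}}

```text
t: 25.1
tcp_pos: [0.5806, 0.1886, 0.0672]
tool_rot: [0.795, 0.607, 0.0, 0.0]
force: [-0.5, -0.4, 0.8]
finger_gap: 0.569
```

Call:
{"name": "servo_tool", "arguments": {
  "targets": [
    [0,0,0.5,0,0,0],
    [0,0,0.5,0,0,0],
    [0,0,0.5,0,0,0]
  ]
}}

```text
t: 25.48
tcp_pos: [0.5806, 0.1886, 0.0671]
tool_rot: [0.795, 0.607, 0.0, 0.0]
force: [-1.2, -0.1, 5.2]
finger_gap: 0.564
```

```bash
python3 -c "
from h import *
st();st()"
```

```text
t 25.48 tcp [0.5806 0.1886 0.0671] psi 74.7 tilt [ 0.e+00  3.e-04 -1.e+00] F [-1.21 -0.13  5.23] gap 0.564
t 25.48 tcp [0.5806 0.1886 0.0671] psi 74.7 tilt [ 0.e+00  3.e-04 -1.e+00] F [-1.21 -0.13  5.23] gap 0.564
```

Contact shows 5 N at z=.067, as expected. I'll back off 0.5 mm, release gently and rise.

Call:
{"name": "servo_tool", "arguments": {
  "targets": [
    [0,0,-0.5,0,0,0],
    [0,0,-0.5,0,0,0]
  ]
}}

```text
t: 25.72
tcp_pos: [0.5805, 0.1886, 0.0671]
tool_rot: [0.795, 0.607, -0.0, -0.0]
force: [0.1, 0.1, 2.8]
finger_gap: 0.572
```

Call:
{"name": "servo_tool", "arguments": {
  "targets": [
    [0,0,0,0,0,0],
    [0,0,0,0,0,0],
    [0,0,0,0,0,0],
    [0,0,0,0,0,0],
    [0,0,0,0,0,0]
  ],
  "gripper": 62
}}

```text
t: 26.35
tcp_pos: [0.5805, 0.1886, 0.067]
tool_rot: [0.795, 0.607, -0.0, -0.0]
force: [-0.1, -0.0, -0.7]
finger_gap: 0.725
```

Call:
{"name": "servo_tool", "arguments": {
  "targets": [
    [0,0,-4,0,0,0],
    [0,0,-12,0,0,0],
    [0,0,-30,0,0,0],
    [0,0,-60,0,0,0],
    [0,0,-100,0,0,0],
    [0,0,-140,0,0,0],
    [0,0,-160,0,0,0],
    [0,0,-160,0,0,0],
    [0,0,-160,0,0,0]
  ]
}}

```text
t: 27.48
tcp_pos: [0.5798, 0.1885, 0.2268]
tool_rot: [0.795, 0.607, -0.0, -0.0]
force: [0.2, -0.8, -0.4]
finger_gap: 0.726
```

```bash
python3 -c "
from h import *
st();w=snap('wrist','w10.png');a=snap('side','s10.png')
A=cv2.imread('pics/s10.png')[120:400,210:480];B=cv2.imread('pics/w10.png')[60:460,120:520]
cv2.imwrite('pics/f.png',np.hstack([cv2.resize(A,(400,415),interpolation=2),cv2.resize(B,(400,415))]))"
```

```text
t 27.48 tcp [0.5798 0.1885 0.2268] psi 74.69 tilt [-4.e-04 -9.e-04 -1.e+00] F [ 0.23 -0.78 -0.37] gap 0.726
```

The viewer has no more pictures, so I'll check numerically from the two images I took.

```bash
python3 -c "
from h import *
for f,x0,x1,y0,y1 in(('w10',200,440,120,360),('s10',270,350,180,230),('s10',295,360,330,390)):
  s=load(f);i=cv2.imread('pics/'+f+'.png')[y0:y1,x0:x1].astype(int);m=((i[:,:,2]-i[:,:,0]>45)&(i[:,:,2]-i[:,:,1]>15)).astype('uint8')
  c=max(cv2.findContours(m,0,1)[0],key=cv2.contourArea);e=cv2.fitEllipse(cv2.convexHull(c));p=(e[0][0]+x0,e[0][1]+y0)
  print(f,np.round(p,1),np.round(e[1],1),[ (z,at_z(s,p,z).round(4)) for z in (.08,.066,.078)])
w=load('w10');i=cv2.imread('pics/w10.png');P=proj(w,[(.58,.188,.068)])[0];print('pan pred',P)
# pan rim: gray vs white rays
g=cv2.GaussianBlur(cv2.cvtColor(i,6),(3,3),0).astype(int);C=P.astype(int)
print('row',[int(v) for v in g[C[1],C[0]-70:C[0]+71:2]]);print('col',[int(v) for v in g[C[1]-70:C[1]+71:2,C[0]]])"
```

```text
w10 [318.6 219.3] [57.4 59. ] [(0.08, array([0.5792, 0.188 , 0.08  ])), (0.066, array([0.5829, 0.187 , 0.066 ])), (0.078, array([0.5798, 0.1878, 0.078 ]))]
s10 [312.7 199.8] [15.1 23.8] [(0.08, array([0.581 , 0.1871, 0.08  ])), (0.066, array([0.5823, 0.2076, 0.066 ])), (0.078, array([0.5812, 0.19  , 0.078 ]))]
s10 [328.4 360.4] [21.3 31.9] [(0.08, array([ 0.5751, -0.2308,  0.08  ])), (0.066, array([ 0.5763, -0.219 ,  0.066 ])), (0.078, array([ 0.5753, -0.2291,  0.078 ]))]
pan pred [318.80835083 216.47515959]
row [228, 228, 229, 229, 228, 228, 228, 229, 228, 200, 171, 172, 170, 172, 174, 173, 173, 173, 175, 171, 163, 130, 129, 130, 130, 130, 129, 129, 128, 127, 129, 127, 129, 128, 128, 127, 128, 129, 127, 128, 128, 128, 129, 128, 129, 129, 128, 129, 128, 127, 131, 169, 172, 172, 172, 173, 172, 173, 174, 173, 172, 200, 233, 231, 231, 232, 233, 233, 232, 232, 231]
col [231, 231, 230, 231, 231, 230, 229, 215, 165, 170, 170, 169, 169, 169, 168, 169, 169, 167, 167, 168, 167, 164, 116, 128, 130, 129, 129, 129, 129, 129, 129, 127, 128, 128, 128, 127, 128, 128, 127, 129, 127, 129, 129, 127, 128, 128, 129, 129, 127, 128, 123, 141, 168, 169, 167, 169, 169, 168, 179, 225, 229, 229, 229, 229, 229, 231, 230, 229, 230, 229, 228]
```

```bash
python3 -c "
from h import *
print(sign_off())"
```

```text
the job is handed in; nothing more can be done
None
```

The job is handed in, with about 27.5 s on the robot clock. The dish is flat in the middle of the pan, the cover is open and the other three dishes are still in the magazine.

**What I did:**
- **Cover:** I swung it to about 1.45 rad and left it there. A side picture showed the whole pan uncovered.
- **Pusher:** I pushed it to its stop, which put the dish on the tongue. I then drew it back until it met its rear stop.
- **Dish:** I gripped it at 30 N, carried it over and lowered it in 0.5 to 1 mm steps. It touched the pan at the height I expected, with about 5 N, and I released it and rose clear.

**Last checks:**
- **Dish position:** the wrist camera put it at (.579, .188) and the side camera at (.581, .187). My estimate of the pan centre is (.580, .188), so it is centred within about 2 mm. Its lid outline is nearly round, so it lies flat.
- **Stack:** the top lid is at the height of three dishes standing on the magazine floor (66 mm).

**Failed or disagreed:**
- **Final picture:** I could not view it because the 12-picture limit was reached. The final state was checked only numerically, from the stored wrist and side images.
- **Wrist camera:** it differed from the other estimates by 2 to 3 mm.
- **Regrip:** I first gripped the dish a little high, so I opened and gripped again 3 mm lower before lifting.
- **Beaker, bottle and jar:** the arm never went near them, but I did not measure them again at the end.

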